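# Load a leaning module into the instrument rack row

### The job

Take the module with the grip rib out of its leaning stand and work it gently, tapered foot down, into the narrow gap in the middle of the packed row in the rack, two boxes on either side, easing its neighbours apart without toppling them or letting the module drop in. When it stands fully home, slide the rack's end stop inward until the row is snug and everything stands upright. Leave the other things on the bench where they are.

Things in the scene. Friction and masses are not known exactly. Their poses are not given: they have to be found in the camera images.
- module_mid (a point): Centre of the module, a slab 100 mm wide (own x), 28 thick (own y), 145 tall (own z), 0.3 kg. From below: tapered foot, 8 mm thick at the bottom, widening evenly to 28 at 28 mm height; grey case up to 90 mm; then a black grip rib 92 wide, 16 thick, 55 tall. Point is 72.5 mm above its underside. Half a turn about z makes no difference. Starts leaning 35 degrees in the stand, loose
- module_rib (a point): Centre of the module's grip rib, 45 mm above the module's centre along its own z; same axes. Grip it here across its 16 mm thickness (own y); the rib's lower end is 27 mm below this point. Draw the module out of the stand along its own z; after 40 mm it is clear of the cheeks
- stand: Fixed dark steel leaning stand, base 135 x 116 mm; origin under the middle of its base, z up. The module lies on its sloping back plate (85 mm long), top leaning to the stand's -x, its foot on a ledge between two side cheeks that reach 33 mm up the module. The rib is free all round
- rack: Fixed aluminium rack; origin on the table under the row, which runs along its y. Floor top 8 mm above the origin. Side rails, 25 mm above the floor, inner faces at x = +-58 mm. Fixed end wall (88 mm high) with inner face at y = +82 mm; sliding end stop at the -y end. Middle gap 12 to 17 mm wide, centred near y = +9 mm; boxes have slack towards both ends and slide or lean a little when pushed
- rack_floor (a point): Point on the rack's floor, 8 mm above the rack's origin; same axes as the rack. The module's centre is 72.5 mm above it when fully home
- stop (a joint): Sliding end stop, m: 0 fully out, grows as it slides to the rack's +y; stays where left (about 2 N moves it alone, 5 to 15 N with the row, which is smooth; things left leaning straighten up). Its inner face is at rack y = -82 mm + value. With five things in the row it is snug at about 0.024; starts at 0 to 0.010
- stop_push (a point): Point on the outer face of the end stop (steel plate 104 mm wide, 8 thick, top 91 mm above the table), at mid-width, 75 mm above the table. Push it from outside towards the rack's +y. A low foot (15 mm high) reaches 28 mm outward from the plate. Same axes as the rack
- box1_mid (a point): plain grey instrument box standing upright in the row, 100 (own x) x 28 (own y, thickness) x 90 mm tall, 0.25 kg, round sockets on its ends; loose, standing on the rack floor. The point is its centre, half-way up (45 mm above its underside). All four boxes are alike and their order in the row varies
- box2_mid (a point): plain grey instrument box standing upright in the row, 100 (own x) x 28 (own y, thickness) x 90 mm tall, 0.25 kg, round sockets on its ends; loose, standing on the rack floor. The point is its centre, half-way up (45 mm above its underside). All four boxes are alike and their order in the row varies
- box3_mid (a point): plain grey instrument box standing upright in the row, 100 (own x) x 28 (own y, thickness) x 90 mm tall, 0.25 kg, round sockets on its ends; loose, standing on the rack floor. The point is its centre, half-way up (45 mm above its underside). All four boxes are alike and their order in the row varies
- box4_mid (a point): plain grey instrument box standing upright in the row, 100 (own x) x 28 (own y, thickness) x 90 mm tall, 0.25 kg, round sockets on its ends; loose, standing on the rack floor. The point is its centre, half-way up (45 mm above its underside). All four boxes are alike and their order in the row varies
- screwdriver: Bystander: screwdriver 150 mm long lying along its x
- phone: Bystander: black phone 75 x 152 x 10 mm lying flat, origin under its middle
- bottle: Bystander: white bottle 120 mm tall, 52 mm across, origin under its middle
- spool: Bystander: metal spool standing on end, 46 mm tall, 60 mm across, origin under its middle
- meter: Bystander: dark multimeter 150 x 80 x 35 mm lying flat, origin under its middle
- cup: Bystander: white cup 60 mm tall, 70 mm across, origin under its middle
Not all that is in view belongs to the job. What is shaped like the part that bears box4_mid but pink or yellow is not meant.

How it is judged:
By the outcome, as a careful person would: the job done as asked, in the order asked, and still so for the second after the job is handed in, with the robot touching nothing.
It also fails if it takes over 58 s, if anything falls off the work surface, if the arm or the gripper's body presses on something with over 40 N, if the wrist force passes 120 N, or if a joint passes its speed limit or range.

### The arm

A 6-joint arm with a two-finger parallel gripper is mounted at the origin on the work surface. World frame = base frame: x ahead of the robot, y to its left, z up, the work surface at z = 0. Lengths are in mm, angles in rad, forces in N, time in s.
With the tool pointing down it reaches from about 250 to 775 mm from the base axis. Payload 8.9 kg.
Tool frame: the origin (TCP) lies midway between the tips of the shut fingers; the grasp point (between the pads) lies 19 mm behind it; z points along the fingers, y is the line along which they close (so a half turn about z gives the same grasp; the last joint's range is limited). The gripper opens to 85 mm and grips with 20 to 120 N. Pads are 22 mm wide; open, the fingers measure 114 mm over their backs; the gripper's body (76 mm by 85 mm) begins 54 mm behind the grasp point. The pads swing forward as they close: fully open they stand 13 mm farther back than shut.
Start: joints at [1.067, 0.291, -0.153, 1.127, 0, 1.431], TCP at [187.294, 490.453, 231.305] pointing down, gripper open.
Joint ranges: [-2.52, 2.52], [-0.91, 1.74], [-1.3, 1.37], [-1.96, 2.02], [-1.52, 1.47], [-3.14, 3.14]. Speed limits (rad/s): [2.22, 2.22, 2.79, 3.14, 3.14, 3.14].

### API

Orientations are given as a 3x3 rotation matrix whose columns are the frame's x, y, z axes.
In Python, from workcell import env gives the robot as it stands.
- The arm moves only by the shell command python3 -m inch 'ROWS' [FORCE]. ROWS is JSON, a list of rows, each a list of 3 entries, a list of its own where there are three numbers: the finger opening in mm, from 0 to 85.4, then the shift along the world's x, y, z in mm, then the turn, a rotation vector about the world's x, y, z in degrees. In form: [[fingers, [x, y, z], [ax, ay, az]], ...]. A call has exactly 10 rows; each row shifts and turns the commanded pose from where the row before left it; what a row does not reach is not made up. A row lasts 1/10 s, in which the tool goes at most 50 mm and 8.59 degrees, less where a joint would pass 70% of its speed; a pose out of reach is approached as far as the arm can. A call with a gripper value outside its range is refused whole. The fingers move at their own pace and stop on an object; FORCE is the grip in N (left out, the last holds). Time passes only in rows, so rows that do not move let the fingers close, or fill a call up. It gives the time, the measured TCP pose, the force, the opening and the grip force at its end, in the units of the state.
- env.get_obs(): the state, without advancing time (a new reading comes with each control period).
- env.get_image(name): name is "scene" or "side" or "wrist"; returns the picture (384x512x3 uint8, red, green, blue); there is no depth.
- env.get_calibration(name): a dict with "mtx" (3x3 intrinsics, pixels), "k1" (the pictures are not rectified: a ray, as slopes to the right and down, at radius r is drawn at 1 + k1 r^2 times it, then the intrinsics apply), "position" and "rotation" of the camera in the world; the wrist camera has in their place "hand_eye" (4x4, takes a point from camera to tool coordinates, whose origin is the TCP and whose axes are the flange's). Camera axes: x right, y down, z forward; pixel columns grow to the right and rows downward; lengths in mm; the calibration is good to about 2 mm. A picture is of the moment at which its call begins: read the wrist's pose just before it. get_calibration takes no time and is no camera call.
- env.finish_job(): hands the job in; it is judged then, once.
The state is a dict: "time_s": time; "joint_positions": joint angles; "joint_velocities": joint speeds; "tau": joint torques, N m; "tcp_pos": TCP position; "tcp_rot": TCP orientation; "contact_force": force on the tool from outside, world axes, zero at the start; "ft_torque": the same for the moment, N m; "finger_gap": finger opening in mm; "grasp_force": force on a finger pad.
Only numpy, scipy, OpenCV 4.12 (cv2) and the standard library are available. Lean on these libraries where they do the work, as an engineer would, in place of code of your own. Each camera call takes 0.05 s, during which the arm holds its last target. There are 200 camera calls.

## Working session

There is one attempt and no reset: what is moved stays moved. The work goes in short steps, Python scripts to look and compute and a shell command to move; the robot and the scene stay as the last step left them, time stands still between calls to the robot, and variables do not carry over. Pictures are saved under pics/ and viewed, at most 12 in all, crops included, and the job is handed in when it is done.

```bash
mkdir -p pics; cat > h.py <<'E'
import numpy as np, cv2
from workcell import env
def cal(n):
    c=env.get_calibration(n); K=np.array(c["mtx"])
    if n=="wrist":
        o=env.get_obs(); T=np.eye(4); T[:3,:3]=o["tcp_rot"]; T[:3,3]=o["tcp_pos"]; T=T@np.array(c["hand_eye"])
        return K,c["k1"],T[:3,3],T[:3,:3]
    return K,c["k1"],np.array(c["position"]),np.array(c["rotation"])
def ray(C,uv):
    K,k1,p,R=C; d=cv2.undistortPoints(np.array([[uv]],float),K,np.array([k1,0,0,0.]))[0,0]
    return p,R@np.array([d[0],d[1],1])
def onz(C,uv,z):
    p,d=ray(C,uv); return p+d*(z-p[2])/d[2]
def proj(C,P):
    K,k1,p,R=C; P=np.atleast_2d(P).astype(float)
    return cv2.projectPoints(((P-p)@R),np.zeros(3),np.zeros(3),K,np.array([k1,0,0,0.]))[0][:,0]
def tri(obs):
    A=np.zeros((3,3));b=np.zeros(3)
    for C,uv in obs:
        p,d=ray(C,uv); d=d/np.linalg.norm(d); M=np.eye(3)-np.outer(d,d); A+=M;b+=M@p
    return np.linalg.solve(A,b)
E
python3 - <<'E'
from h import *
ims=[]
for n in("scene","side"):
    im=env.get_image(n)[:,:,::-1]; cv2.imwrite(f"pics/{n}0.png",im); ims.append(cv2.resize(im,(800,600),interpolation=cv2.INTER_CUBIC)); cv2.imwrite(f"pics/{n}0b.png",ims[-1])
    print(n,cal(n))
print(env.get_obs())
E
```

```text
scene (array([[391.75652745,   0.        , 259.52425695],
       [  0.        , 391.75652745, 192.64363003],
       [  0.        ,   0.        ,   1.        ]]), 0.0294367105959537, array([1453.71374464, -134.11074274,  751.84808659]), array([[ 0.1650689 ,  0.56375133, -0.80928159],
       [ 0.98625686, -0.08848634,  0.13952627],
       [ 0.00704776, -0.82119097, -0.57060996]]))
side (array([[493.34828402,   0.        , 248.59461225],
       [  0.        , 493.34828402, 189.88276353],
       [  0.        ,   0.        ,   1.        ]]), -0.11047579396885632, array([  280.52348895, -1056.2621737 ,   819.34807333]), array([[ 0.97005673, -0.14447298,  0.19523704],
       [-0.24247419, -0.52970452,  0.81278496],
       [-0.01400752, -0.83578746, -0.5488744 ]]))
{'time_s': 0.1, 'joint_positions': array([ 1.06667223e+00,  2.91213695e-01, -1.54071563e-01,  1.12670800e+00,
        2.18671518e-06,  1.43149927e+00]), 'joint_velocities': array([ 0.00093166, -0.00088789,  0.00195353, -0.00112723, -0.00026123,
       -0.00109215]), 'tau': array([ 1.39245796e-03, -5.37978423e+01,  3.31916642e+01,  9.40344937e-03,
       -1.63630316e-04, -7.52686447e-06]), 'tcp_pos': array([187.10890341, 490.08888719, 230.78733329]), 'tcp_rot': array([[-9.34185434e-01,  3.56787385e-01, -5.80080507e-04],
       [ 3.56787817e-01,  9.34184863e-01, -1.04697301e-03],
       [ 1.68355666e-04, -1.18503259e-03, -9.99999284e-01]]), 'contact_force': array([-0.36885107, -0.70061608,  0.04487868]), 'ft_torque': array([ 0.01017873, -0.01297019,  0.06533516]), 'grasp_force': 0.0, 'finger_gap': 85.28361262719712}
```

View pics/scene0b.png

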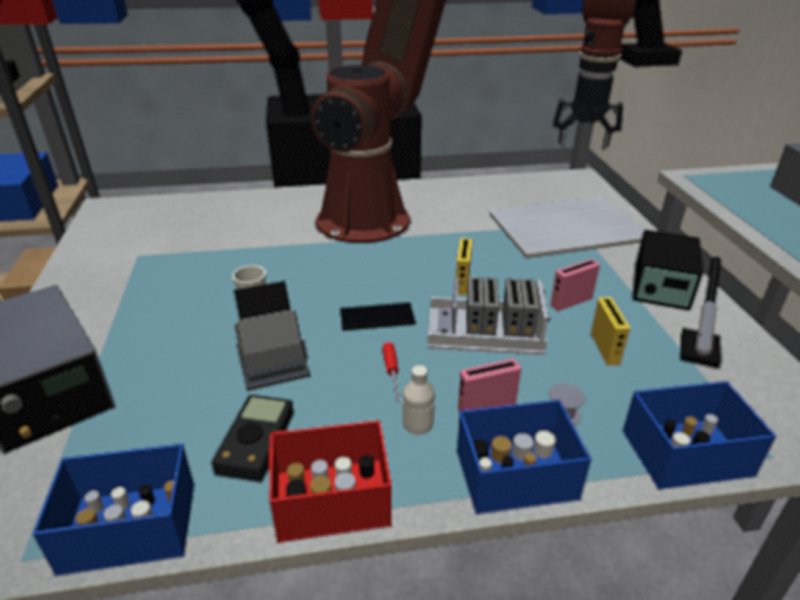

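View pics/side0b.png

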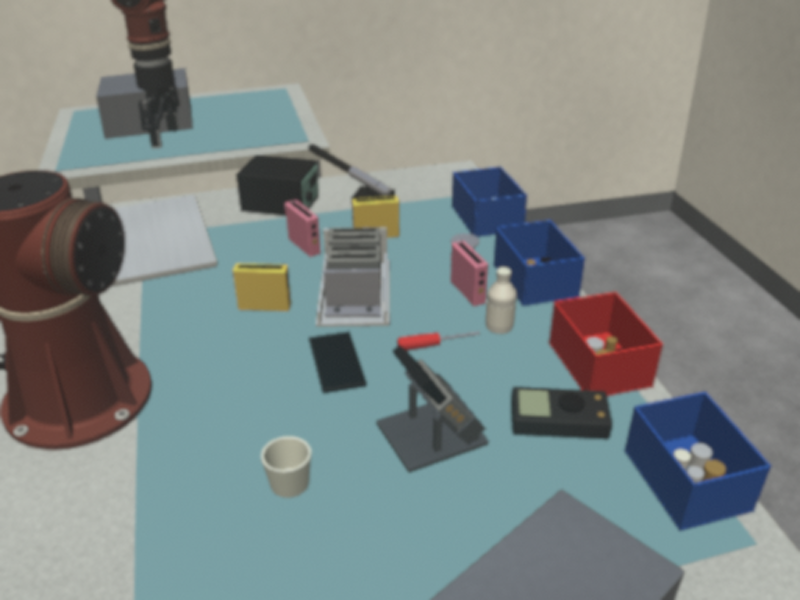

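The scene view shows the module with its black rib leaning towards the robot at (270,325). The rack is at (490,320), with its loose stop at the left end (440,315). Possible lookalikes are the pink blocks at (575,285) and (490,385) and the yellow ones at (464,265) and (610,330). None of them is the grey-cased module. In the side view the module is at (440,390) and the rack at (355,275). Next I'll take close crops.

```bash
python3 - <<'E'
from h import *
s=cv2.imread("pics/scene0.png"); d=cv2.imread("pics/side0.png")
def cr(im,x,y,w=100,h=75,k=4): return cv2.resize(im[y:y+h,x:x+w],(400,300),interpolation=cv2.INTER_CUBIC)
cv2.imwrite("pics/m1.png",np.vstack([np.hstack([cr(s,125,175),cr(s,262,158)]),np.hstack([cr(d,230,220),cr(d,180,140)])]))
E
```

```text
(no output)
```

View pics/m1.png

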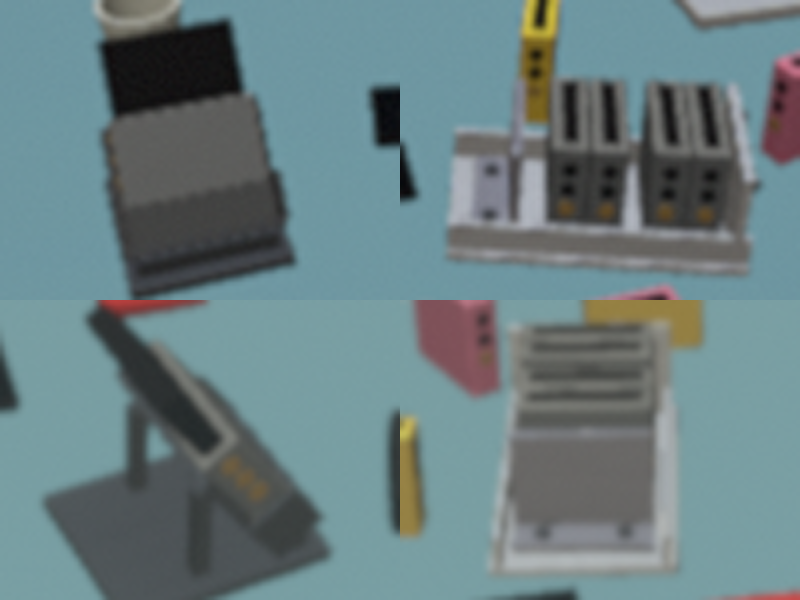

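```bash
cat > fit.py <<'E'
from h import *
from scipy.optimize import least_squares
from scipy.spatial.transform import Rotation as Ro
S,D=cal("scene"),cal("side")
s=lambda u,v:(125+u/4,175+v/4); d=lambda u,v:(230+u/4,220+(v-300)/4)
# module local: own y front=+ ; scene left = -world y
pts=[(S,s(102,45),(-46,8,72.5)),(S,s(230,22),(46,8,72.5)),(S,s(105,128),(-50,14,17.5)),(S,s(258,95),(50,14,17.5)),
(S,s(118,210),(-50,14,-44.5)),(S,s(270,177),(50,14,-44.5)),
(D,d(235,440),(-50,14,17.5)),(D,d(160,345),(50,14,17.5)),(D,d(205,468),(-50,-14,17.5)),(D,d(88,315),(-46,-8,72.5))]
def R(yaw,t): # local x->world y, local y->world x(front), z up ; right-handed: x=(0,1,0)?,y=(1,0,0)->z=-; use x=-y
    return Ro.from_euler('z',yaw).as_matrix()@Ro.from_euler('y',-t).as_matrix()@np.array([[0,1,0],[-1,0,0],[0,0,1.]])
def res(p,full=0):
    o=[]
    for C,uv,l in pts:
        l=np.array(l)*[-1,1,1]; o.append(proj(C,p[:3]+R(p[3],p[4])@l)[0]-uv)
    return np.ravel(o)
r=least_squares(res,[500,-100,80,0,.6],loss='soft_l1')
p=r.x;print("mod",p[:3].round(1),np.degrees(p[3:]).round(1));print(res(p).reshape(-1,2).round(1).tolist())
r=least_squares(lambda q:res([*q,np.radians(35)]),p[:4]);q=r.x
print("35deg",q[:3].round(1),np.degrees(q[3]),r.cost);M=R(q[3],np.radians(35));print("rib",(q[:3]+45*M[:,2]).round(1));print(M.round(3).tolist())
s=lambda u,v:(262+(u-400)/4,158+v/4); d=lambda u,v:(180+(u-400)/4,140+(v-300)/4)
for n,C,uv,z in[("b1FL",S,s(547,147),98),("b2FR",S,s(622,150),98),("b3FL",S,s(642,150),98),("b4FR",S,s(727,155),98),("b1BL",S,s(555,82),98),("b4BR",S,s(725,87),98),
 ("stopL",D,d(513,430),91),("stopR",D,d(655,432),91)]: print(n,onz(C,uv,z).round(1))
E
python3 fit.py; python3 -c "
from h import *
print(env.get_calibration('wrist'))"
```

```text
mod [ 542.2 -229.3   85.6] [ 6129.3 -3218.2]
[[-0.7, -0.4], [1.1, -0.4], [0.7, -1.0], [-1.0, 0.5], [1.5, -0.1], [-0.6, 1.0], [0.5, 0.1], [-0.3, -1.7], [-2.7, -0.0], [19.9, 20.1]]
35deg [ 548.8 -224.7   92.8] 6119.609705883055 346.8108786583354
rib [ 523.  -224.6  129.7]
[[-0.007, 0.819, -0.574], [-1.0, -0.006, 0.004], [0.0, 0.574, 0.819]]
b1FL [554.6 136.6  98. ]
b2FR [566.7 189.4  98. ]
b3FL [569.  203.7  98. ]
b4FR [584.5 262.4  98. ]
b1BL [470.6 164.2  98. ]
b4BR [497.8 291.6  98. ]
stopL [450.5 140.2  91. ]
stopR [547.5 110.6  91. ]
{'mtx': array([[273.87325848,   0.        , 259.7331045 ],
       [  0.        , 273.87325848, 191.16028058],
       [  0.        ,   0.        ,   1.        ]]), 'k1': -0.058038998942467376, 'hand_eye': array([[-9.00799057e-04, -9.55969579e-01, -2.93464398e-01,
         7.59600359e+01],
       [ 9.99999560e-01, -7.84085932e-04, -5.15348244e-04,
         6.79433649e-01],
       [ 2.62555938e-04, -2.93464733e-01,  9.55969864e-01,
        -1.42047238e+02],
       [ 0.00000000e+00,  0.00000000e+00,  0.00000000e+00,
         1.00000000e+00]])}
```

```bash
sed -i 's/d(88,315),(-46,-8,72.5)/d(88,315),(46,-8,72.5)/; s/\[500,-100,80,0,.6\]/[545,-228,85,.16,.6]/' fit.py; python3 fit.py | head -5
```

```text
mod [ 546.3 -229.4   85.4] [10.4 30.9]
[[-1.3, -0.2], [0.3, -0.5], [0.5, -0.8], [-1.3, 0.3], [1.6, 0.8], [-0.3, 1.4], [1.3, -0.1], [-0.3, -1.6], [-1.1, 1.1], [-0.1, -0.2]]
35deg [ 548.2 -229.    86.1] 9.391624986792513 9.285342367599409
rib [ 522.8 -233.2  122.9]
[[0.163, 0.808, -0.566], [-0.987, 0.134, -0.094], [0.0, 0.574, 0.819]]
```

```bash
python3 -m inch '[[70,[34,-28.5,2],[0,0,0.5]],[70,[34,-28.5,2],[0,0,0.5]],[70,[34,-28.5,2],[0,0,0.5]],[70,[34,-28.5,2],[0,0,0.5]],[70,[34,-28.5,2],[0,0,0.5]],[70,[34,-28.5,2],[0,0,0.5]],[70,[34,-28.5,2],[0,0,0.5]],[70,[34,-28.5,2],[0,0,0.5]],[70,[34,-28.5,2],[0,0,0.5]],[70,[32,-28.5,2],[0,0,0.5]]]'
python3 - <<'E'
from h import *
o=env.get_obs(); print(o["tcp_pos"],o["joint_velocities"].round(2)); C=cal("wrist")
im=env.get_image("wrist")[:,:,::-1]; cv2.imwrite("pics/w1.png",im); np.savez("w1.npz",K=C[0],k=C[1],p=C[2],R=C[3])
cv2.imwrite("pics/w1b.png",cv2.resize(im,(800,600),interpolation=cv2.INTER_CUBIC))
E
```

```text
time_s: 1.1
tcp_pos: [526.5, 203.9, 251.1]
tcp_rot: [[-0.962, 0.274, -0.0], [0.274, 0.962, -0.0], [0.0, -0.0, -1.0]]
contact_force: [0.2, -0.2, -0.1]
finger_gap: 70.2
grasp_force: 0.0
[526.45346117 203.9125903  251.08749646] [-0.65  0.35  0.56  0.21  0.   -0.73]
```

View pics/w1b.png

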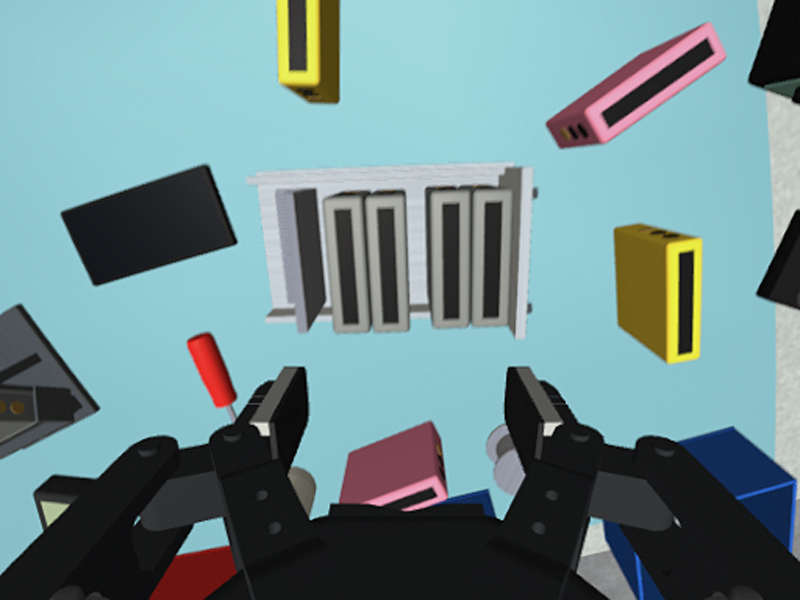

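The wrist view shows the four boxes from above, with top corners from (325,198) to (516,323). The gap runs from x≈404–410 to 427–433, the stop is on the left at (298,190–330), and the end wall's inner edge is at about (515,168–335).

```bash
cat > rk.py <<'E'
from h import *
w=np.load("w1.npz");C=(w["K"],float(w["k"]),w["p"],w["R"]);f=lambda u,v:(u*.64,v*.64)
P={}
for n,u,z in[("b1TL",(325,198),98),("b1BL",(334,332),98),("b2TR",(404,194),98),("b2BR",(410,328),98),("b3TL",(427,190),98),("b3BL",(433,327),98),("b4TR",(510,188),98),("b4BR",(516,323),98),("stT",(297,189),91),("stB",(302,331),91),("wallT",(513,168),96),("wallB",(518,335),96),("railT",(250,180),33)]:
    P[n]=onz(C,f(*u),z)
v=sum(P[n+("BL" if n in("b1","b3") else "BR")]-P[n+("TL" if n in("b1","b3") else "TR")] for n in("b1","b2","b3","b4"))
yaw=np.arctan2(v[1],v[0]);print("yaw",np.degrees(yaw),np.linalg.norm(v)/4)
ex=np.array([np.cos(yaw),np.sin(yaw)]);ey=np.array([-ex[1],ex[0]])
for n in P: print(n,P[n][:2].round(1),"x",(P[n][:2]@ex).round(1),"y",(P[n][:2]@ey).round(1))
E
python3 rk.py
```

```text
yaw -12.604776627779698 97.21241177759697
b1TL [457.2 167.5] x 409.6 y 263.2
b1BL [550.9 142.2] x 506.6 y 259.0
b2TR [469.5 219.5] x 410.2 y 316.7
b2BR [563.3 197.2] x 506.6 y 315.4
b3TL [471.2 235.1] x 408.5 y 332.3
b3BL [567.2 213.7] x 506.9 y 332.3
b4TR [485.  289.3] x 410.2 y 388.2
b4BR [581.  273.4] x 507.4 y 393.6
stT [446.1 149.4] x 402.7 y 243.2
stB [545.8 117.1] x 507.1 y 233.3
wallT [473.  294.5] x 397.3 y 390.6
wallB [591.7 273.3] x 517.8 y 395.8
railT [426.7 100. ] x 394.6 y 190.7
```

```bash
python3 - <<'E'
from h import *
env.get_image("wrist")
o=env.get_obs(); print(o["tcp_pos"].round(2),o["tcp_rot"].round(4).tolist(),o["joint_velocities"].round(3)); C=cal("wrist")
im=env.get_image("wrist")[:,:,::-1]; cv2.imwrite("pics/w2.png",im); np.savez("w1.npz",K=C[0],k=C[1],p=C[2],R=C[3])
cv2.imwrite("pics/w2b.png",cv2.resize(im[95:225,150:350],(800,520),interpolation=cv2.INTER_CUBIC))
E
```

```text
[528.62 202.01 250.69] [[-0.9606, 0.278, 0.0008], [0.278, 0.9606, -0.0011], [-0.0011, -0.0008, -1.0]] [ 0.068 -0.032 -0.058  0.011  0.028  0.07 ]
```

View pics/w2b.png

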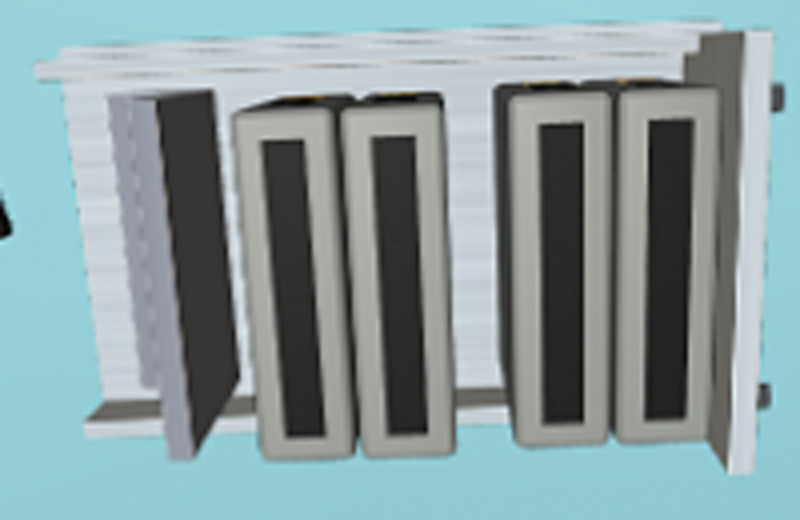

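The still, enlarged view gives sharp corners: box 1 (234,112)–(260,460), box 2's right edge (443,105)–(455,455), box 3's left edge (512,97)–(517,446), box 4's right edge (720,88)–(712,440). The stop's inner edge is (157,97)–(193,458) and the wall's inner edge is (747,32)–(728,472).

```bash
cat > rk2.py <<'E'
from h import *
w=np.load("w1.npz");C=(w["K"],float(w["k"]),w["p"],w["R"]);f=lambda u,v:(150+u/4-.4,95+v/4-.4)
L={"stO":((135,97),(170,458),91),"stI":((157,97),(193,458),91),"b1L":((234,112),(260,460),98),"b1R":((330,108),(353,457),98),"b2L":((344,108),(362,457),98),"b2R":((443,105),(455,455),98),"b3L":((512,97),(517,446),98),"b3R":((608,93),(607,443),98),"b4L":((620,90),(617,443),98),"b4R":((720,88),(712,440),98),"wall":((747,32),(728,472),96)}
Q={n:(onz(C,f(*a),z)[:2],onz(C,f(*b),z)[:2]) for n,(a,b,z) in L.items()}
a=np.mean([np.arctan2(*(q[1]-q[0])[::-1]) for q in Q.values()]);print(np.degrees(a))
ex=np.array([np.cos(a),np.sin(a)]);ey=np.array([-ex[1],ex[0]])
for n,q in Q.items():
    d=q[1]-q[0];m=(q[0]+q[1])/2;print(n,np.degrees(np.arctan2(d[1],d[0])).round(1),np.linalg.norm(d).round(1),m.round(1),"x %.1f y %.1f"%(m@ex,m@ey))
for n,(u,z) in {"railBL":((85,432),33),"railBR":((130,432),33),"endT":((40,75),33),"r1":((455,405),33)}.items():
    p=onz(C,f(*u),z)[:2];print(n,p.round(1),(p@ex).round(1),(p@ey).round(1))
E
python3 rk2.py
```

```text
-14.266804073137102
stO -15.0 103.5 [494.  128.2] x 447.2 y 246.0
stI -14.5 103.5 [495.8 134.4] x 447.4 y 252.4
b1L -14.9 97.7 [502.6 154.8] x 448.9 y 273.8
b1R -14.0 97.7 [509.  180.1] x 448.9 y 299.9
b2L -14.6 97.6 [509.8 183.1] x 449.0 y 303.1
b2R -14.1 97.7 [516.5 208.5] x 449.2 y 329.4
b3L -14.3 97.0 [519.2 226.4] x 447.4 y 347.4
b3R -13.9 97.3 [525.3 251.1] x 447.2 y 372.8
b4L -14.0 98.0 [525.8 254.1] x 447.0 y 375.8
b4R -13.4 97.9 [532.5 280. ] x 447.1 y 402.6
wall -14.3 122.7 [532.5 286.5] x 445.5 y 408.9
railBL [543.5  68.4] 509.9 200.2
railBR [548.   83.7] 510.4 216.2
endT [426.4  98.8] 389.0 200.8
r1 [570.  195.6] 504.2 330.1
```

```bash
cat > pl.py <<'E'
import sys
from h import *
from scipy.spatial.transform import Rotation as Ro
def plan(pos,R):
    o=env.get_obs(); rv=np.degrees((Ro.from_matrix(R)*Ro.from_matrix(o["tcp_rot"]).inv()).as_rotvec())
    print("shift",(np.array(pos)-o["tcp_pos"]).round(2),"rot",rv.round(2),np.linalg.norm(rv).round(1)); return rv
def graspR(yaw,tilt):
    M=Ro.from_euler('z',yaw,degrees=True).as_matrix()@Ro.from_euler('y',-tilt,degrees=True).as_matrix()
    x,y,z=M.T # module front dir x, width dir y, up z
    return np.c_[y,x,-z]
E
python3 - <<'E'
from pl import *
R=graspR(9.6,35);print(R.round(3).tolist(),np.linalg.det(R))
rib=np.array([522.8,-233,123]);plan(rib-101*R[:,2],R)
E
```

```text
[[-0.167, 0.808, 0.566], [0.986, 0.137, 0.096], [0.0, 0.574, -0.819]] 1.0000000000000002
shift [ -60.95 -446.27  -44.86] rot [ 24.54 -27.54 -62.21] 72.3
```

```bash
python3 -m inch '[[70,[-6,-44.6,-4.5],[2.45,-2.75,-6.22]],[70,[-6,-44.6,-4.5],[2.45,-2.75,-6.22]],[70,[-6,-44.6,-4.5],[2.45,-2.75,-6.22]],[70,[-6,-44.6,-4.5],[2.45,-2.75,-6.22]],[70,[-6,-44.6,-4.5],[2.45,-2.75,-6.22]],[70,[-6,-44.6,-4.5],[2.45,-2.75,-6.22]],[70,[-6,-44.6,-4.5],[2.45,-2.75,-6.22]],[70,[-6,-44.6,-4.5],[2.45,-2.75,-6.22]],[60,[-6,-44.6,-4.5],[2.45,-2.75,-6.22]],[60,[-7,-44.6,-4.5],[2.45,-2.75,-6.22]]]'
python3 - <<'E'
from pl import *
for i in range(3): env.get_image("wrist")
R=graspR(9.6,35);plan(np.array([522.8,-233,123])-101*R[:,2],R)
C=cal("wrist");im=env.get_image("wrist")[:,:,::-1]; cv2.imwrite("pics/w3.png",im); np.savez("w3.npz",K=C[0],k=C[1],p=C[2],R=C[3])
cv2.imwrite("pics/w3b.png",cv2.resize(im,(800,600),interpolation=cv2.INTER_CUBIC))
E
```

```text
time_s: 2.25
tcp_pos: [463.8, -241.1, 206.5]
tcp_rot: [[-0.166, 0.806, 0.568], [0.986, 0.136, 0.094], [-0.001, 0.576, -0.818]]
contact_force: [0.4, -0.6, 0.3]
finger_gap: 59.8
grasp_force: 0.0
shift [ 2.71 -1.05  0.3 ] rot [ 0.03 -0.05  0.09] 0.1
```

View pics/w3b.png

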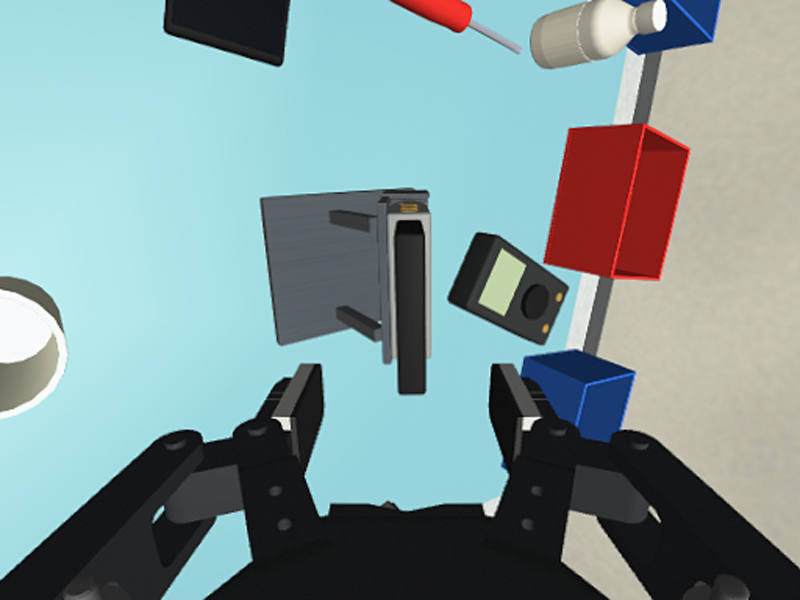

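The close view shows the black rib's top face at (395,232)–(424,232)–(426,393)–(398,393), midway between the fingers and well aligned. The case has light edges and orange marks, and it sits in the dark stand, so it is the right part.

```bash
python3 - <<'E'
from pl import *
w=np.load("w3.npz");C=(w["K"],float(w["k"]),w["p"],w["R"])
o=env.get_obs();t=o["tcp_pos"];R=o["tcp_rot"]
for dep in (70,73.5,78,82):   # rib top, mm ahead of TCP along tool z
    q=[]
    for uv in((395,232),(424,232),(426,393),(398,393)):
        p,d=ray(C,(uv[0]*.64-.2,uv[1]*.64-.2)); p=R.T@(p-t);d=R.T@d; q.append(p+d*(dep-p[2])/d[2])
    q=np.array(q);print(dep,q.mean(0).round(1),"w",(q[1]-q[0]).round(1),(q[2]-q[3]).round(1),"l",(q[3]-q[0]).round(1),(q[2]-q[1]).round(1))
E
```

```text
70 [-1.   0.7 70. ] w [-0.  14.4  0. ] [-0.1 15.7  0. ] l [-89.9   0.6   0. ] [-89.9   1.9   0. ]
73.5 [-2.2  0.7 73.5] w [-0.1 14.6  0. ] [-0.1 15.9  0. ] l [-91.4   0.7   0. ] [-91.4   1.9   0. ]
78 [-3.8  0.8 78. ] w [-0.1 14.9  0. ] [-0.1 16.3  0. ] l [-93.3   0.7   0. ] [-93.3   2.    0. ]
82 [-5.3  0.8 82. ] w [-0.1 15.2  0. ] [-0.1 16.6  0. ] l [-95.    0.7   0. ] [-95.   2.   0.]
```

```bash
python3 -m inch '[[60,[1.1,-2.5,0.5],[-0.45,-0.08,0.66]],[60,[8.3,1.4,-12],[0,0,0]],[60,[8.3,1.4,-12],[0,0,0]],[60,[8.3,1.4,-12],[0,0,0]],[60,[8.3,1.4,-12],[0,0,0]],[60,[8.3,1.4,-12],[0,0,0]],[60,[8.3,1.4,-12],[0,0,0]],[60,[8.3,1.4,-12],[0,0,0]],[60,[8.1,1.4,-11.8],[0,0,0]],[60,[0,0,0],[0,0,0]]]'
python3 -m inch '[[30,[0,0,0],[0,0,0]],[25,[0,0,0],[0,0,0]],[20,[0,0,0],[0,0,0]],[10,[0,0,0],[0,0,0]],[10,[0,0,0],[0,0,0]],[10,[0,0,0],[0,0,0]],[10,[0,0,0],[0,0,0]],[10,[0,0,0],[0,0,0]],[10,[0,0,0],[0,0,0]],[10,[0,0,0],[0,0,0]]]' 50
```

```text
time_s: 3.45
tcp_pos: [532.4, -229.1, 110.0]
tcp_rot: [[-0.186, 0.805, 0.564], [0.983, 0.158, 0.099], [-0.009, 0.572, -0.82]]
contact_force: [-0.7, -0.6, -0.1]
finger_gap: 60.2
grasp_force: 0.0
time_s: 4.45
tcp_pos: [531.4, -232.1, 111.5]
tcp_rot: [[-0.18, 0.805, 0.566], [0.984, 0.154, 0.095], [-0.011, 0.573, -0.819]]
contact_force: [-6.2, 1.6, 6.0]
finger_gap: 15.6
grasp_force: 48.8
```

```bash
python3 -m inch '[[10,[-2.3,-0.4,3.3],[0,0,0]],[10,[-4.5,-0.8,6.5],[0,0,0]],[10,[-4.5,-0.8,6.5],[0,0,0]],[10,[-4.5,-0.8,6.5],[0,0,0]],[10,[-4.5,-0.8,6.5],[0,0,0]],[10,[-4.5,-0.8,6.5],[0,0,0]],[10,[-4.5,-0.8,6.5],[0,0,0]],[10,[-4.5,-0.8,6.5],[0,0,0]],[10,[-4.5,-0.8,6.5],[0,0,0]],[10,[-4.5,-0.8,6.5],[0,0,0]]]'
python3 - <<'E'
from pl import *
a=np.radians(-14.3);ex=np.array([np.cos(a),np.sin(a),0]);ey=np.array([-ex[1],ex[0],0])
R=np.c_[-ex,ey,[0,0,-1]]; p=447.8*ex+338*ey+[0,0,255];print(p,env.get_obs()["tcp_pos"]);plan(p,R)
E
```

```text
time_s: 5.45
tcp_pos: [488.2, -239.5, 173.2]
tcp_rot: [[-0.181, 0.805, 0.565], [0.983, 0.154, 0.095], [-0.01, 0.573, -0.82]]
contact_force: [-0.4, 0.5, -2.7]
finger_gap: 15.5
grasp_force: 49.0
[517.41091082 216.92115932 255.        ] [ 488.20679676 -239.45507164  173.17887906]
shift [ 29.2  456.38  81.82] rot [-24.72  27.34  62.98] 73.0
```

```bash
python3 -m inch '[[10,[0,10,20],[-1.24,1.37,3.15]],[10,[1.5,22,20],[-1.24,1.37,3.15]],[10,[1.5,24,16],[-1.24,1.37,3.15]],[10,[1.5,24,16],[-1.24,1.37,3.15]],[10,[1.5,24,10],[-1.24,1.37,3.15]],[10,[1.5,24,0],[-1.24,1.37,3.15]],[10,[1.5,24,0],[-1.24,1.37,3.15]],[10,[1.5,24,0],[-1.24,1.37,3.15]],[10,[1.5,24,0],[-1.24,1.37,3.15]],[10,[1.5,24,0],[-1.24,1.37,3.15]]]'
python3 -m inch '[[10,[1.5,24,0],[-1.24,1.37,3.15]],[10,[1.5,24,0],[-1.24,1.37,3.15]],[10,[1.5,24,0],[-1.24,1.37,3.15]],[10,[1.5,24,0],[-1.24,1.37,3.15]],[10,[1.5,24,0],[-1.24,1.37,3.15]],[10,[1.5,24,0],[-1.24,1.37,3.15]],[10,[1.5,24,0],[-1.24,1.37,3.15]],[10,[1.5,24,0],[-1.24,1.37,3.15]],[10,[1.5,22,0],[-1.24,1.37,3.15]],[10,[1.5,14,0],[-1.24,1.37,3.15]]]'
cat > chk.py <<'E'
from pl import *
for i in range(2): env.get_image("wrist")
a=np.radians(-14.3);ex=np.array([np.cos(a),np.sin(a),0]);ey=np.array([-ex[1],ex[0],0])
R=np.c_[-ex,ey,[0,0,-1]]; o=env.get_obs(); t=o["tcp_pos"]; p=447.8*ex+338*ey+[0,0,t[2]];plan(p,R);print("rack x,y,z",(t@ex).round(1),(t@ey).round(1),t[2].round(1),"F",o["contact_force"].round(1),o["ft_torque"].round(2))
E
python3 chk.py; python3 - <<'E'
from h import *
for n in("scene","side"): 
    im=env.get_image(n)[:,:,::-1]; cv2.imwrite(f"pics/{n}1.png",im)
s=cv2.imread("pics/scene1.png"); d=cv2.imread("pics/side1.png")
cv2.imwrite("pics/m2.png",np.hstack([cv2.resize(s[90:235,265:362],(400,598),interpolation=cv2.INTER_CUBIC),cv2.resize(d[80:225,175:272],(400,598),interpolation=cv2.INTER_CUBIC)]))
E
```

```text
time_s: 6.45
tcp_pos: [501.9, -14.5, 255.1]
tcp_rot: [[-0.682, 0.676, 0.279], [0.725, 0.675, 0.137], [-0.095, 0.296, -0.95]]
contact_force: [0.6, 0.1, -2.1]
finger_gap: 15.7
grasp_force: 49.5
time_s: 7.45
tcp_pos: [517.0, 213.9, 255.0]
tcp_rot: [[-0.97, 0.243, -0.001], [0.243, 0.97, -0.001], [0.001, -0.002, -1.0]]
contact_force: [0.8, -0.4, -3.3]
finger_gap: 15.2
grasp_force: 49.6
shift [-0.    2.56  0.  ] rot [ 0.05 -0.09 -0.25] 0.3
rack x,y,z 448.4 335.5 254.4 F [ 0.2 -0.4 -2.4] [-0.06 -0.1   0.01]
```

View pics/m2.png

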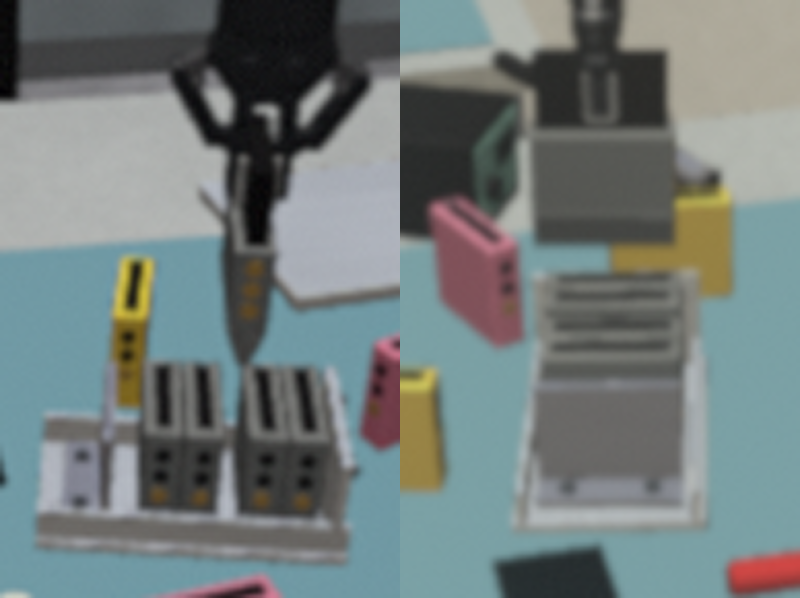

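The module hangs upright. Its foot tip is at about (243,362) in the left panel, over the gap at (228,~365) between the box tops. I'll compare the two through the scene camera.

```bash
python3 - <<'E'
from h import *
S=cal("scene");a=np.radians(-14.3);ex=np.array([np.cos(a),np.sin(a),0]);ey=np.array([-ex[1],ex[0],0])
f=lambda u,v:(265+u*97/400-.4,90+v*145/598-.4)
for n,uv,z in[("footfront",(243,362),152),("b2BR top",(218,366),98),("b3BL top",(246,368),98),("b2FR",(214,433),98),("b3FL",(240,434),98),("casetopL",(229,247),242),("casetopR",(273,247),242)]:
    p=onz(S,f(*uv),z);print(n,p.round(1),(p@ex).round(1),(p@ey).round(1))
for n,P in {"foot":(447.8+50,335.5,152),"gapLf":(497.8,330.3,98),"gapRf":(497.8,346.5,98),"gapLb":(397.8,330.3,98),"gapRb":(397.8,346.5,98)}.items():
    q=proj(S,P[0]*ex+P[1]*ey+[0,0,P[2]])[0];print(n,((q[0]-264.6)*400/97).round(),((q[1]-89.6)*598/145).round())
E
```

```text
footfront [556.1 205.1 152. ] 488.2 336.1
b2BR top [477.8 215.5  98. ] 409.7 326.8
b3BL top [483.7 235.4  98. ] 410.6 347.6
b2FR [561.9 187.8  98. ] 498.1 320.7
b3FL [565.9 205.5  98. ] 497.6 338.9
casetopL [553.7 186.9 242. ] 490.4 317.9
casetopR [558.2 215.5 242. ] 487.7 346.7
foot 243.0 369.0
gapLf 228.0 434.0
gapRf 251.0 435.0
gapLb 222.0 358.0
gapRb 244.0 359.0
```

```bash
python3 -m inch '[[10,[0,0.5,-3],[0,0,-0.25]],[10,[0,1,-6],[0,0,0]],[10,[0,1,-6],[0,0,0]],[10,[0,0,-6],[0,0,0]],[10,[0,0,-6],[0,0,0]],[10,[0,0,-4],[0,0,0]],[10,[0,0,-3],[0,0,0]],[10,[0,0,0],[0,0,0]],[10,[0,0,0],[0,0,0]],[10,[0,0,0],[0,0,0]]]'
python3 chk.py; python3 - <<'E'
from h import *
C=cal("wrist");np.savez("w4.npz",K=C[0],k=C[1],p=C[2],R=C[3])
w=env.get_image("wrist")[:,:,::-1];cv2.imwrite("pics/w4.png",w)
s=env.get_image("scene")[:,:,::-1];cv2.imwrite("pics/scene2.png",s)
cv2.imwrite("pics/m3.png",np.vstack([cv2.resize(w[85:235,150:350],(800,600),interpolation=cv2.INTER_CUBIC)[0:360] if 0 else cv2.resize(w[80:230,140:360],(528,360),interpolation=cv2.INTER_CUBIC),cv2.resize(s[165:225,280:368],(528,240),interpolation=cv2.INTER_CUBIC) if 0 else cv2.resize(s[170:220,275:385],(528,240),interpolation=cv2.INTER_CUBIC)]))
E
```

```text
time_s: 8.65
tcp_pos: [517.5, 215.1, 221.1]
tcp_rot: [[-0.968, 0.25, 0.0], [0.25, 0.968, -0.001], [-0.001, -0.001, -1.0]]
contact_force: [0.0, 0.6, -2.7]
finger_gap: 15.5
grasp_force: 49.9
shift [-0.05  1.84  0.  ] rot [0.06 0.02 0.2 ] 0.2
rack x,y,z 448.3 336.2 221.0 F [ 0.6  0.6 -3. ] [-0.02  0.03 -0.03]
```

View pics/m3.png

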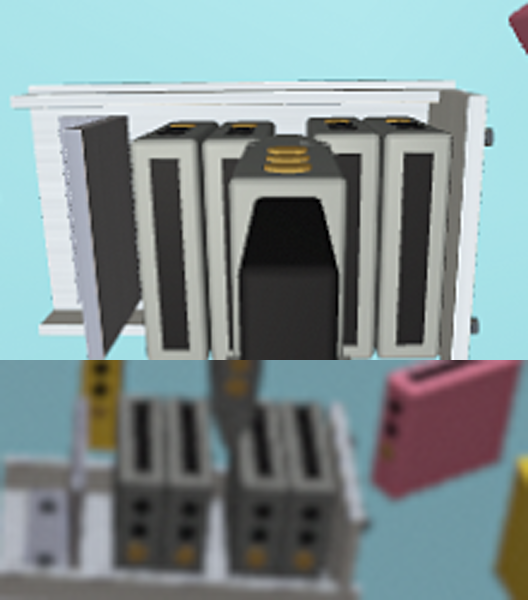

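The wrist crop shows box tops b1 left (135,140), b3 right (378,135), b4 right (450,133), and the module's case top from (232,180) to (346,180). In the scene strip the foot at (233,440) is going in between box 2 (208) and box 3 (238).

```bash
python3 - <<'E'
from h import *
w=np.load("w4.npz");C=(w["K"],float(w["k"]),w["p"],w["R"]);S=cal("scene")
a=np.radians(-14.3);ex=np.array([np.cos(a),np.sin(a),0]);ey=np.array([-ex[1],ex[0],0])
f=lambda u,v:(140+u/2.4-.3,80+v/2.4-.3); g=lambda u,v:(275+u/4.8-.4,170+(v-360)/4.8-.4)
for n,CC,uv,z in[("b1TL",C,f(135,140),98),("b1BL",C,f(150,355),98),("b2TL",C,f(206,140),98),("b3TR",C,f(378,135),98),("b4TR",C,f(450,133),98),("b4BR",C,f(441,355),98),("mTL",C,f(232,180),208.5),("mTR",C,f(346,180),208.5),
 ("S b1FL",S,g(118,475),98),("S b2FR",S,g(208,478),98),("S b3FL",S,g(231,481),98),("S b4FR",S,g(336,484),98),("S b1BL",S,g(120,398),98),("S b2BR",S,g(207,400),98),("S b3BL",S,g(240,402),98),("S b4BR",S,g(325,403),98)]:
    p=onz(CC,uv,z);print(n,(p@ex).round(1),(p@ey).round(1))
E
```

```text
b1TL 400.2 275.7
b1BL 494.1 275.6
b2TL 400.5 304.2
b3TR 398.8 372.8
b4TR 398.0 401.6
b4BR 494.6 404.1
mTL 398.2 323.9
mTR 398.3 350.8
S b1FL 497.5 270.6
S b2FR 495.6 325.0
S b3FL 497.5 338.7
S b4FR 494.7 401.7
S b1BL 410.2 271.8
S b2BR 407.3 327.7
S b3BL 407.7 348.8
S b4BR 403.8 403.2
```

```bash
python3 -m inch '[[10,[0.2,0.8,-4],[0,0,0]],[10,[0,0,-5],[0,0,0]],[10,[0,0,-5],[0,0,0]],[10,[0,0,-5],[0,0,0]],[10,[0,0,-4],[0,0,0]],[10,[0,0,-3],[0,0,0]],[10,[0,0,-2],[0,0,0]],[10,[0,0,-2],[0,0,0]],[10,[0,0,-1],[0,0,0]],[10,[0,0,-1],[0,0,0]]]'; python3 chk.py
python3 -m inch '[[10,[0,0,-1.5],[0,0,0]],[10,[0,0,-1.5],[0,0,0]],[10,[0,0,-1.5],[0,0,0]],[10,[0,0,-1.5],[0,0,0]],[10,[0,0,-1.5],[0,0,0]],[10,[0,0,-1.5],[0,0,0]],[10,[0,0,-1],[0,0,0]],[10,[0,0,-1],[0,0,0]],[10,[0,0,0],[0,0,0]],[10,[0,0,0],[0,0,0]]]'; python3 chk.py
```

```text
time_s: 9.85
tcp_pos: [517.6, 216.0, 188.9]
tcp_rot: [[-0.968, 0.25, 0.0], [0.25, 0.968, -0.001], [-0.0, -0.001, -1.0]]
contact_force: [0.9, 1.0, -2.2]
finger_gap: 15.1
grasp_force: 49.9
shift [-0.15  1.03  0.  ] rot [0.07 0.   0.2 ] 0.2
rack x,y,z 448.2 337.0 188.8 F [-0.3 -0.1 -2.9] [ 0.07 -0.05  0.07]
time_s: 10.95
tcp_pos: [517.4, 215.8, 177.7]
tcp_rot: [[-0.968, 0.251, -0.0], [0.251, 0.968, -0.001], [-0.0, -0.001, -1.0]]
contact_force: [0.2, 0.3, -3.6]
finger_gap: 15.2
grasp_force: 49.9
shift [-0.01  1.12  0.  ] rot [ 0.07 -0.01  0.21] 0.2
rack x,y,z 448.1 336.9 177.8 F [-1.1 -0.4 -2.3] [-0.02 -0.06  0.07]
```

```bash
python3 -m inch '[[10,[0,0,-1.5],[0,0,0]],[10,[0,0,-1.5],[0,0,0]],[10,[0,0,-1.5],[0,0,0]],[10,[0,0,-1.5],[0,0,0]],[10,[0,0,-1.5],[0,0,0]],[10,[0,0,-1.5],[0,0,0]],[10,[0,0,-2],[0,0,0]],[10,[0,0,-2],[0,0,0]],[10,[0,0,-1],[0,0,0]],[10,[0,0,0],[0,0,0]]]'; python3 chk.py; python3 - <<'E'
from h import *
C=cal("wrist");np.savez("w5.npz",K=C[0],k=C[1],p=C[2],R=C[3])
w=env.get_image("wrist")[:,:,::-1];cv2.imwrite("pics/w5.png",w)
s=env.get_image("scene")[:,:,::-1];cv2.imwrite("pics/scene3.png",s)
cv2.imwrite("pics/m4.png",np.hstack([cv2.resize(w[80:230,140:360],(440,300),interpolation=cv2.INTER_CUBIC),cv2.resize(s[150:225,275:365],(360,300),interpolation=cv2.INTER_CUBIC)]))
E
```

```text
time_s: 12.05
tcp_pos: [517.4, 215.8, 163.6]
tcp_rot: [[-0.968, 0.25, -0.0], [0.25, 0.968, -0.001], [0.0, -0.001, -1.0]]
contact_force: [0.2, -0.2, -3.1]
finger_gap: 15.6
grasp_force: 50.0
shift [0.   1.11 0.  ] rot [ 0.07 -0.02  0.21] 0.2
rack x,y,z 448.1 336.9 163.7 F [-1.3 -0.4 -1.2] [0.05 0.07 0.11]
```

View pics/m4.png

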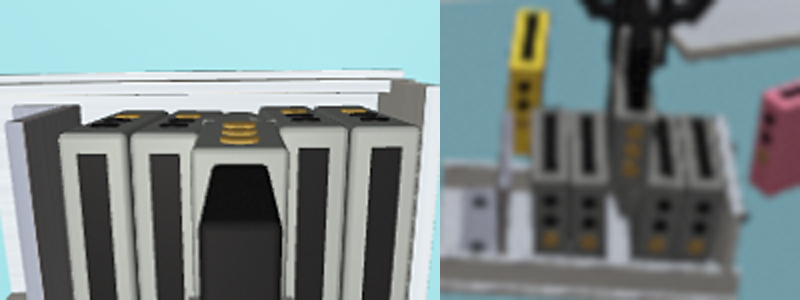

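The module has entered the gap and the neighbours have spread, with all four boxes still upright and the forces small. I'll keep lowering it slowly.

```bash
for k in 1; do python3 -m inch '[[10,[0,0,-2],[0,0,0]],[10,[0,0,-2],[0,0,0]],[10,[0,0,-2],[0,0,0]],[10,[0,0,-2],[0,0,0]],[10,[0,0,-2],[0,0,0]],[10,[0,0,-2],[0,0,0]],[10,[0,0,-2],[0,0,0]],[10,[0,0,-2],[0,0,0]],[10,[0,0,-2],[0,0,0]],[10,[0,0,-2],[0,0,0]]]'; done; python3 chk.py
```

```text
time_s: 13.25
tcp_pos: [517.5, 215.9, 143.6]
tcp_rot: [[-0.968, 0.25, -0.0], [0.25, 0.968, -0.001], [-0.0, -0.001, -1.0]]
contact_force: [0.1, -0.4, -1.9]
finger_gap: 15.2
grasp_force: 49.9
shift [0.07 1.09 0.  ] rot [ 0.08 -0.03  0.2 ] 0.2
rack x,y,z 448.0 336.9 143.5 F [ 0.   1.2 -3.1] [ 0.01 -0.06  0.03]
```

```bash
python3 -m inch '[[10,[0,0,-2],[0,0,0]],[10,[0,0,-2],[0,0,0]],[10,[0,0,-2],[0,0,0]],[10,[0,0,-2],[0,0,0]],[10,[0,0,-2],[0,0,0]],[10,[0,0,-2],[0,0,0]],[10,[0,0,-2],[0,0,0]],[10,[0,0,-2],[0,0,0]],[10,[0,0,-2],[0,0,0]],[10,[0,0,-2],[0,0,0]]]'; python3 chk.py
```

```text
time_s: 14.35
tcp_pos: [517.5, 215.9, 123.7]
tcp_rot: [[-0.968, 0.25, 0.0], [0.25, 0.968, -0.001], [-0.0, -0.001, -1.0]]
contact_force: [0.4, -0.5, -2.1]
finger_gap: 15.1
grasp_force: 50.0
shift [0.   1.11 0.  ] rot [ 0.07 -0.02  0.21] 0.2
rack x,y,z 448.1 336.9 123.5 F [ 0.4  0.7 -2.9] [ 0.07 -0.03  0.04]
```

```bash
python3 -m inch '[[10,[0,0,-1],[0,0,0]],[10,[0,0,-1],[0,0,0]],[10,[0,0,-1],[0,0,0]],[10,[0,0,-1],[0,0,0]],[10,[0,0,-1],[0,0,0]],[10,[0,0,-1],[0,0,0]],[10,[0,0,-1],[0,0,0]],[10,[0,0,-1],[0,0,0]],[10,[0,0,-1],[0,0,0]],[10,[0,0,-1],[0,0,0]]]'
```

```text
time_s: 15.45
tcp_pos: [517.5, 215.8, 113.7]
tcp_rot: [[-0.968, 0.25, -0.0], [0.25, 0.968, -0.001], [-0.0, -0.001, -1.0]]
contact_force: [-0.8, 0.8, -1.4]
finger_gap: 15.6
grasp_force: 50.1
```

```bash
python3 -m inch '[[10,[0,0,-0.5],[0,0,0]],[10,[0,0,-0.5],[0,0,0]],[10,[0,0,-0.5],[0,0,0]],[10,[0,0,-0.5],[0,0,0]],[10,[0,0,-0.5],[0,0,0]],[10,[0,0,-0.5],[0,0,0]],[10,[0,0,0],[0,0,0]],[10,[0,0,0],[0,0,0]],[10,[0,0,0],[0,0,0]],[10,[0,0,0],[0,0,0]]]'
```

```text
time_s: 16.45
tcp_pos: [517.4, 215.9, 110.7]
tcp_rot: [[-0.968, 0.25, -0.0], [0.25, 0.968, -0.001], [-0.0, -0.001, -1.0]]
contact_force: [-0.0, 0.9, -3.4]
finger_gap: 15.3
grasp_force: 49.9
```

Not on the floor yet: the force still shows the full weight. I'll continue in 0.5 mm steps.

```bash
python3 -m inch '[[10,[0,0,-0.5],[0,0,0]],[10,[0,0,-0.5],[0,0,0]],[10,[0,0,-0.3],[0,0,0]],[10,[0,0,-0.3],[0,0,0]],[10,[0,0,0],[0,0,0]],[10,[0,0,0],[0,0,0]],[10,[0,0,0],[0,0,0]],[10,[0,0,0],[0,0,0]],[10,[0,0,0],[0,0,0]],[10,[0,0,0],[0,0,0]]]'
```

```text
time_s: 17.45
tcp_pos: [517.5, 215.8, 109.2]
tcp_rot: [[-0.968, 0.25, -0.0], [0.25, 0.968, -0.001], [-0.0, -0.001, -1.0]]
contact_force: [0.2, -1.0, -3.1]
finger_gap: 15.4
grasp_force: 49.8
```

```bash
python3 -m inch '[[10,[0,0,-0.3],[0,0,0]],[10,[0,0,-0.3],[0,0,0]],[10,[0,0,-0.3],[0,0,0]],[10,[0,0,-0.3],[0,0,0]],[10,[0,0,-0.3],[0,0,0]],[10,[0,0,0],[0,0,0]],[10,[0,0,0],[0,0,0]],[10,[0,0,0],[0,0,0]],[10,[0,0,0],[0,0,0]],[10,[0,0,0],[0,0,0]]]'
```

```text
time_s: 18.45
tcp_pos: [517.5, 215.9, 107.8]
tcp_rot: [[-0.968, 0.25, 0.0], [0.25, 0.968, -0.001], [-0.0, -0.001, -1.0]]
contact_force: [-0.4, -0.2, 0.9]
finger_gap: 15.0
grasp_force: 50.4
```

```bash
python3 -m inch '[[10,[0,0,-0.2],[0,0,0]],[10,[0,0,-0.2],[0,0,0]],[10,[0,0,-0.2],[0,0,0]],[10,[0,0,0],[0,0,0]],[10,[0,0,0],[0,0,0]],[10,[0,0,0],[0,0,0]],[10,[0,0,0],[0,0,0]],[10,[0,0,0],[0,0,0]],[10,[0,0,0],[0,0,0]],[10,[0,0,0],[0,0,0]]]'
```

```text
time_s: 19.45
tcp_pos: [517.7, 215.9, 107.7]
tcp_rot: [[-0.968, 0.25, 0.001], [0.25, 0.968, -0.001], [-0.001, -0.001, -1.0]]
contact_force: [-3.3, -0.8, 6.8]
finger_gap: 15.7
grasp_force: 51.2
```

```bash
python3 -m inch '[[14,[0,0,0.5],[0,0,0]],[20,[0,0,0],[0,0,0]],[25,[0,0,0],[0,0,0]],[32,[0,0,0],[0,0,0]],[40,[0,0,0],[0,0,0]],[40,[0,0,5],[0,0,0]],[40,[0,0,15],[0,0,0]],[40,[0,0,25],[0,0,0]],[40,[0,0,40],[0,0,0]],[30,[0,0,40],[0,0,0]]]'
python3 chk.py; python3 - <<'E'
from h import *
C=cal("wrist");np.savez("w6.npz",K=C[0],k=C[1],p=C[2],R=C[3])
w=env.get_image("wrist")[:,:,::-1];cv2.imwrite("pics/w6.png",w)
s=env.get_image("scene")[:,:,::-1];cv2.imwrite("pics/scene4.png",s)
cv2.imwrite("pics/m5.png",np.hstack([cv2.resize(w[70:300,130:370],(400,383),interpolation=cv2.INTER_CUBIC),cv2.resize(s[145:225,275:358],(397,383),interpolation=cv2.INTER_CUBIC)]))
E
```

```text
time_s: 20.45
tcp_pos: [517.0, 215.7, 234.0]
tcp_rot: [[-0.968, 0.25, -0.001], [0.25, 0.968, -0.001], [0.0, -0.002, -1.0]]
contact_force: [0.6, 0.0, 0.8]
finger_gap: 30.1
grasp_force: 0.0
shift [-2.81  0.25  0.  ] rot [-0.07  0.49  0.2 ] 0.5
rack x,y,z 450.6 338.4 238.3 F [ 0.3 -1.   0.6] [ 0.01 -0.02  0.02]
```

View pics/m5.png

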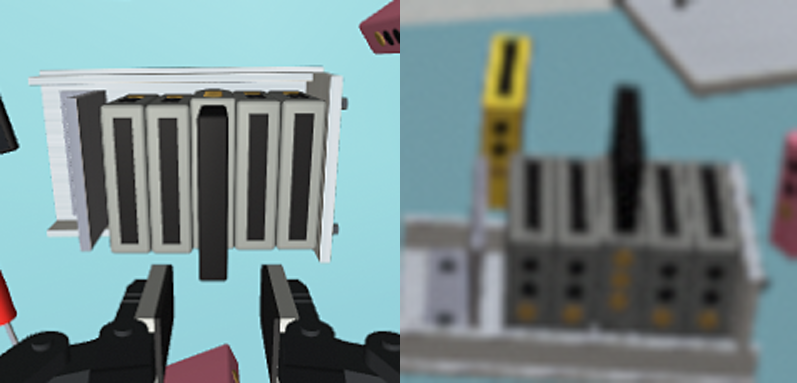

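The module stands home, with the rib at left (213,190) and right (625,150). The row is upright, and the stop at left (85,170) is a small distance from box 1. Next I go to the outside of the stop with the tool turned 90°, so both fingers push side by side.

```bash
python3 -m inch '[[30,[-3.8,-13.8,1],[0,0,8.2]],[30,[-3.8,-13.8,1],[0,0,8.2]],[30,[-3.8,-13.8,0],[0,0,8.2]],[30,[-3.8,-13.8,0],[0,0,8.2]],[30,[-3.8,-13.8,0],[0,0,8.2]],[30,[-3.8,-13.8,0],[0,0,8.2]],[30,[-3.8,-13.8,0],[0,0,8.2]],[30,[-3.8,-13.8,0],[0,0,8.2]],[30,[-3.8,-13.8,0],[0,0,8.2]],[30,[-3.8,-13.8,0],[0,0,8.2]]]'
cat > chk2.py <<'E'
from pl import *
a=np.radians(-14.3);ex=np.array([np.cos(a),np.sin(a),0]);ey=np.array([-ex[1],ex[0],0])
for i in range(2): env.get_image("wrist")
R=np.c_[-ey,-ex,[0,0,-1]];o=env.get_obs();t=o["tcp_pos"]
plan(447.5*ex+195*ey+[0,0,64],R);print("rack",(t@ex).round(1),(t@ey).round(1),t[2].round(1),"Fy",(o["contact_force"]@ey).round(1),o["contact_force"].round(1))
E
python3 chk2.py
```

```text
time_s: 21.65
tcp_pos: [478.4, 77.3, 233.2]
tcp_rot: [[-0.377, -0.926, -0.001], [-0.926, 0.377, -0.0], [0.001, 0.001, -1.0]]
contact_force: [0.2, -0.8, 0.3]
finger_gap: 30.2
grasp_force: 0.0
shift [   3.45    1.65 -169.42] rot [ 0.04 -0.07  8.13] 8.1
rack 444.6 192.5 233.4 Fy 1.0 [0.1 1.  0.4]
```

```bash
python3 -m inch '[[30,[3,1,-10],[0,0,8.1]],[30,[0,0,-20],[0,0,0]],[30,[0,0,-20],[0,0,0]],[30,[0,0,-22],[0,0,0]],[30,[0,0,-22],[0,0,0]],[30,[0,0,-22],[0,0,0]],[30,[0,0,-22],[0,0,0]],[30,[0,0,-20],[0,0,0]],[30,[0,0,-11],[0,0,0]],[30,[0,0,0],[0,0,0]]]'
python3 chk2.py
```

```text
time_s: 22.75
tcp_pos: [481.1, 79.2, 64.0]
tcp_rot: [[-0.251, -0.968, -0.002], [-0.968, 0.251, 0.0], [0.001, 0.002, -1.0]]
contact_force: [-0.2, -0.3, 0.9]
finger_gap: 29.9
grasp_force: 0.0
shift [-0.8  -0.65 -1.81] rot [0.   0.06 0.17] 0.2
rack 448.1 195.8 65.8 Fy -0.1 [ 0.3 -0.1  0.9]
```

```bash
python3 -m inch '[[30,[1,3.9,0],[0,0,0]],[30,[1,3.9,0],[0,0,0]],[30,[1,3.9,0],[0,0,0]],[30,[1,3.9,0],[0,0,0]],[30,[1,3.9,0],[0,0,0]],[30,[1,3.9,0],[0,0,0]],[30,[1,3.9,0],[0,0,0]],[30,[0.5,1.95,0],[0,0,0]],[30,[0.25,0.97,0],[0,0,0]],[30,[0.25,0.97,0],[0,0,0]]]'; python3 chk2.py
python3 -m inch '[[30,[0.25,0.97,0],[0,0,0]],[30,[0.25,0.97,0],[0,0,0]],[30,[0.25,0.97,0],[0,0,0]],[30,[0.25,0.97,0],[0,0,0]],[30,[0.25,0.97,0],[0,0,0]],[30,[0.25,0.97,0],[0,0,0]],[30,[0.25,0.97,0],[0,0,0]],[30,[0.25,0.97,0],[0,0,0]],[30,[0.25,0.97,0],[0,0,0]],[30,[0.25,0.97,0],[0,0,0]]]'; python3 chk2.py
```

```text
time_s: 23.85
tcp_pos: [490.5, 110.1, 65.6]
tcp_rot: [[-0.249, -0.969, 0.001], [-0.969, 0.249, -0.0], [-0.0, -0.001, -1.0]]
contact_force: [0.7, -0.1, -0.4]
finger_gap: 29.7
grasp_force: 0.0
shift [ -8.71 -31.64  -1.6 ] rot [0.01 0.07 0.11] 0.1
rack 448.1 227.8 65.6 Fy -0.1 [ 0.  -0.1 -0.4]
time_s: 24.95
tcp_pos: [493.0, 119.8, 65.6]
tcp_rot: [[-0.249, -0.969, 0.001], [-0.969, 0.249, -0.0], [-0.0, -0.001, -1.0]]
contact_force: [-0.4, -1.2, 1.2]
finger_gap: 30.4
grasp_force: 1.0
shift [-11.2  -41.49  -1.6 ] rot [-0.    0.07  0.1 ] 0.1
rack 448.1 238.0 65.6 Fy -0.9 [-1.9 -0.4  0.7]
```

```bash
python3 -m inch '[[30,[0.25,0.97,0],[0,0,0]],[30,[0.25,0.97,0],[0,0,0]],[30,[0.25,0.97,0],[0,0,0]],[30,[0.25,0.97,0],[0,0,0]],[30,[0.25,0.97,0],[0,0,0]],[30,[0.12,0.48,0],[0,0,0]],[30,[0.12,0.48,0],[0,0,0]],[30,[0.12,0.48,0],[0,0,0]],[30,[0.12,0.48,0],[0,0,0]],[30,[0.12,0.48,0],[0,0,0]]]'; python3 chk2.py
```

```text
time_s: 26.05
tcp_pos: [494.8, 127.0, 65.6]
tcp_rot: [[-0.249, -0.969, 0.001], [-0.969, 0.249, -0.0], [-0.0, -0.001, -1.0]]
contact_force: [-1.6, -2.2, 0.1]
finger_gap: 30.2
grasp_force: 1.0
shift [-13.02 -48.65  -1.58] rot [-0.    0.07  0.1 ] 0.1
rack 448.1 245.4 65.6 Fy -0.6 [-1.1 -0.4  0.6]
```

```bash
python3 -m inch '[[30,[0.12,0.48,0],[0,0,0]],[30,[0.12,0.48,0],[0,0,0]],[30,[0.12,0.48,0],[0,0,0]],[30,[0.12,0.48,0],[0,0,0]],[30,[0.12,0.48,0],[0,0,0]],[30,[0.12,0.48,0],[0,0,0]],[30,[0,0,0],[0,0,0]],[30,[0,0,0],[0,0,0]],[30,[0,0,0],[0,0,0]],[30,[0,0,0],[0,0,0]]]'; python3 chk2.py
```

```text
time_s: 27.15
tcp_pos: [495.4, 129.7, 65.6]
tcp_rot: [[-0.249, -0.969, 0.001], [-0.969, 0.249, -0.0], [0.0, -0.001, -1.0]]
contact_force: [-1.6, -4.7, 1.0]
finger_gap: 29.9
grasp_force: 2.5
shift [-13.61 -51.25  -1.56] rot [0.03 0.05 0.11] 0.1
rack 448.0 248.0 65.6 Fy -4.9 [-2.2 -4.5  1.8]
```

```bash
python3 -m inch '[[30,[0.12,0.48,0],[0,0,0]],[30,[0.12,0.48,0],[0,0,0]],[30,[0.12,0.48,0],[0,0,0]],[30,[0,0,0],[0,0,0]],[30,[0,0,0],[0,0,0]],[30,[0,0,0],[0,0,0]],[30,[0,0,0],[0,0,0]],[30,[0,0,0],[0,0,0]],[30,[0,0,0],[0,0,0]],[30,[0,0,0],[0,0,0]]]'; python3 chk2.py
```

```text
time_s: 28.25
tcp_pos: [495.8, 131.1, 65.6]
tcp_rot: [[-0.249, -0.969, 0.001], [-0.969, 0.249, -0.001], [0.0, -0.001, -1.0]]
contact_force: [-1.5, -5.4, 2.0]
finger_gap: 30.1
grasp_force: 2.5
shift [-14.01 -52.68  -1.57] rot [0.03 0.06 0.11] 0.1
rack 448.1 249.5 65.6 Fy -5.4 [-1.7 -5.1  1.4]
```

```bash
python3 -m inch '[[30,[0.12,0.48,0],[0,0,0]],[30,[0.12,0.48,0],[0,0,0]],[30,[0.12,0.48,0],[0,0,0]],[30,[0,0,0],[0,0,0]],[30,[0,0,0],[0,0,0]],[30,[0,0,0],[0,0,0]],[30,[0,0,0],[0,0,0]],[30,[0,0,0],[0,0,0]],[30,[0,0,0],[0,0,0]],[30,[0,0,0],[0,0,0]]]'; python3 chk2.py
```

```text
time_s: 29.35
tcp_pos: [496.2, 132.5, 65.6]
tcp_rot: [[-0.249, -0.969, 0.001], [-0.969, 0.249, -0.001], [0.0, -0.001, -1.0]]
contact_force: [-1.8, -5.6, 1.8]
finger_gap: 29.9
grasp_force: 2.5
shift [-14.37 -54.1   -1.58] rot [0.03 0.06 0.11] 0.1
rack 448.1 251.0 65.6 Fy -4.8 [-1.3 -4.6  1.8]
```

```bash
python3 -m inch '[[30,[0.12,0.48,0],[0,0,0]],[30,[0.12,0.48,0],[0,0,0]],[30,[0.12,0.48,0],[0,0,0]],[30,[0,0,0],[0,0,0]],[30,[0,0,0],[0,0,0]],[30,[0,0,0],[0,0,0]],[30,[0,0,0],[0,0,0]],[30,[0,0,0],[0,0,0]],[30,[0,0,0],[0,0,0]],[30,[0,0,0],[0,0,0]]]'; python3 chk2.py
```

```text
time_s: 30.45
tcp_pos: [496.2, 133.0, 65.6]
tcp_rot: [[-0.249, -0.968, 0.0], [-0.968, 0.249, -0.003], [0.002, -0.001, -1.0]]
contact_force: [-3.1, -10.4, 3.8]
finger_gap: 30.0
grasp_force: 5.2
shift [-14.46 -54.54  -1.59] rot [0.15 0.03 0.14] 0.2
rack 448.0 251.4 65.6 Fy -10.5 [-3.6 -9.9  3.3]
```

```bash
python3 -m inch '[[30,[0.07,0.29,0],[0,0,0]],[30,[0.07,0.29,0],[0,0,0]],[30,[0.07,0.29,0],[0,0,0]],[30,[0,0,0],[0,0,0]],[30,[0,0,0],[0,0,0]],[30,[0,0,0],[0,0,0]],[30,[0,0,0],[0,0,0]],[30,[0,0,0],[0,0,0]],[30,[0,0,0],[0,0,0]],[30,[0,0,0],[0,0,0]]]'; python3 chk2.py
```

```text
time_s: 31.55
tcp_pos: [496.2, 133.0, 65.6]
tcp_rot: [[-0.25, -0.968, 0.0], [-0.968, 0.25, -0.004], [0.004, -0.001, -1.0]]
contact_force: [-5.0, -14.1, 5.0]
finger_gap: 30.3
grasp_force: 7.4
shift [-14.42 -54.56  -1.57] rot [0.25 0.   0.16] 0.3
rack 448.0 251.4 65.6 Fy -15.0 [ -4.3 -14.4   5.7]
```

The stop has stalled with the force rising to 15 N, so the row is snug. I'll back off, rise and take a last look.

```bash
python3 -m inch '[[30,[-0.5,-2,0],[0,0,0]],[30,[-1.5,-5.8,0],[0,0,0]],[30,[-3,-12,0],[0,0,0]],[30,[-5,-18,0],[0,0,0]],[30,[-3,-12,10],[0,0,0]],[30,[0,0,30],[0,0,0]],[30,[0,0,40],[0,0,0]],[30,[0,0,40],[0,0,0]],[30,[0,0,40],[0,0,0]],[30,[0,0,20],[0,0,0]]]'
python3 - <<'E'
from h import *
for i in range(3): env.get_image("wrist")
s=env.get_image("scene")[:,:,::-1];d=env.get_image("side")[:,:,::-1]
cv2.imwrite("pics/s9.png",s)
cv2.imwrite("pics/m6.png",np.hstack([cv2.resize(s[145:225,275:358],(415,400),interpolation=cv2.INTER_CUBIC),cv2.resize(d[120:220,180:276],(384,400),interpolation=cv2.INTER_CUBIC)]))
E
```

```text
time_s: 32.65
tcp_pos: [485.0, 84.9, 249.9]
tcp_rot: [[-0.249, -0.968, 0.006], [-0.968, 0.249, 0.001], [-0.002, -0.006, -1.0]]
contact_force: [0.3, -0.0, -0.3]
finger_gap: 29.9
grasp_force: 0.0
```

View pics/m6.png

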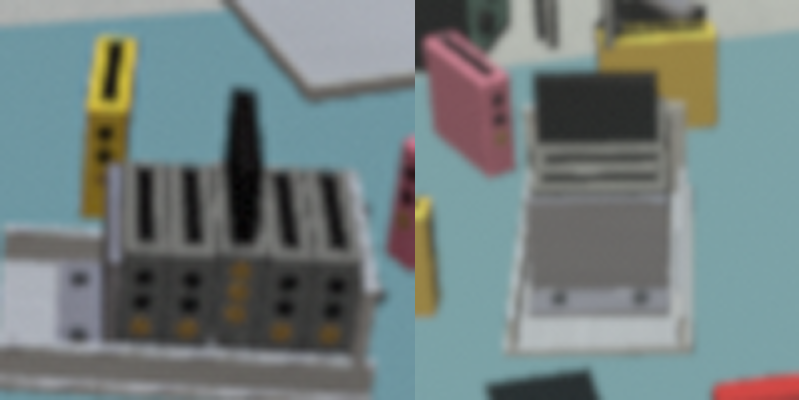

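The stop at left (115,215) rests against box 1. The five items stand tight and upright against the end wall, with the module in the middle, and the arm is clear.

```bash
python3 -c "
from workcell import env
print(env.finish_job())"
```

```text
the job is handed in; nothing more can be done
None
```

The module stands fully home in the middle of the row, the end stop is pushed in until the row is snug, everything is upright, the other bench items were not touched, and the job was handed in at about 33 s; no verdict came back.

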